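# Close the casting pot

### The job

Close the casting pot: without lifting it, slide the plain, unpierced cover off its shelf and across onto the pot until it drops into the mouth and lies level on the rim, then swing the keeper bar over it until the bar is against its stop. Leave the cover with the large hole, and the jar and the tin on the board, where they are.

Things in the scene. Friction and masses are not known exactly. Their poses are not given: they have to be found in the camera images.
- station: Casting station: a fixed plywood board 250 x 540 x 12 mm lying on the bench, carrying a steel pot, a pale wooden shelf on either side of it and the keeper bar. Origin: centre of its underside, on the pot's axis; z up, y along the board's long side, x across it (roughly away from the robot).
- pot_rim (a point): Centre of the round pot's open mouth at the height of the rim's flat top, 80 mm above the bench; axes as the station's. Mouth 100 mm across inside, rim 116 mm outside.
- shelf_plus (a point): Centre of the top of the shelf at the station's +y: flat, no edging, level with the rim (80 mm above the bench). It is 150 mm wide in x and in y runs from 54 mm (against the rim) to 250 mm from the pot's axis.
- shelf_minus (a point): The same for the like shelf at the station's -y.
- plain_cover: Loose unpierced aluminium disc, about 0.45 kg, no knob. Flange 132 mm across, 8 mm thick; below it a spigot 95 mm across, 8 mm deep. Origin: centre of the spigot's underside, z up. Starts standing on its spigot on either shelf. Slid across, it bridges the mouth, dips in front at the last and drops 8 mm once centred (2.5 mm play all round): origin then 8 mm below the rim, top 8 mm above it.
- holed_cover: The other aluminium cover, same outside form and size, but a ring with a round hole 60 mm across. It starts on the other shelf and stays there. Origin: centre of its underside.
- keeper (a joint): Upright hinge of the keeper, a flat steel bar 20 mm wide, 12 mm thick, reaching 210 mm from the hinge; underside 100, top 112 mm above the bench, so it passes 4 mm over covers on the shelves. 0 rad: across the pot, at its stop, pointing to the station's -x; 1.57: pointing to its +y. Starts at 1.55 to 1.8, clear of the covers. About 1 N at the pin moves it; stays where left.
- keeper_hinge (a point): On the hinge axis, at the underside of the keeper bar (100 mm above the bench), over its 26 mm post at the station's x = 98 mm, y = 0.
- keeper_pin (a point): Top centre of the bar's upright round grip pin: 18 mm across, 42 mm tall above the bar, 130 mm from the hinge axis; this point is 154 mm above the bench.
- stop_post (a point): Top of the thin fixed post (14 mm across, 114 mm above the bench) that marks the keeper's stop, at the station's x = -98 mm, y = -18 mm.
- jar: Small jar, 44 mm across, 58 mm tall, standing on the station's board at the far side of the -y shelf; leave it. Origin under its centre.
- tin: Small tin, 40 mm across, 55 mm tall, standing on the station's board at the robot's side of the +y shelf; leave it. Origin under its centre.
Things that resemble listed ones, but are neither listed nor needed, are in the scene too. Leave any brown, orange or pink look-alike of the plain_cover alone.

How it is judged (in metres and radians):
On the way, in this order (a step that is already met when the one before it is completed fails the run):
1. the plain cover lies seated and level on the pot's rim, with the keeper bar still swung clear (more than 0.8 rad) (z of plain_cover in the frame of pot_rim below -0.006 m and horizontal distance between plain_cover and pot_rim below 0.006 m and angle between plain_cover's own z axis and vertical below 0.035 rad and value of joint keeper above 0.8 rad), for 0.2 s.
2. the keeper bar is across the seated cover, against its stop (within 0.1 rad) (z of plain_cover in the frame of pot_rim below -0.006 m and horizontal distance between plain_cover and pot_rim below 0.006 m and angle between plain_cover's own z axis and vertical below 0.035 rad and value of joint keeper below 0.1 rad), for 0.2 s.
At the end, for the whole second after the job is handed in: Plain cover in the mouth: origin at least 6 mm below the rim's top, within 6 mm of its centre, tilt under 0.035 rad, at rest. Keeper bar within 0.1 rad of its stop, across the cover. Holed cover within 25 mm, jar and tin within 30 mm of their starts (all of step 2 and linear speed of plain_cover below 0.01 m/s and distance of holed_cover from where it was at the start of the episode below 0.025 m and distance of each of jar, tin from where it was at the start of the episode below 0.03 m); the robot touches nothing.
It fails at once if the plain cover is lifted (its underside more than 25 mm above the shelves) instead of slid (z of plain_cover in the frame of pot_rim above 0.025 m).
It fails at once if the cover with the hole is shifted by more than 25 mm (distance of holed_cover from where it was at the start of the episode above 0.025 m).
It fails at once if the jar or the tin is shifted by more than 30 mm (distance of any of jar, tin from where it was at the start of the episode above 0.03 m).
It also fails if it takes over 53 s, if anything falls off the work surface, if the arm or the gripper's body presses on something with over 40 N, if the wrist force passes 120 N, or if a joint passes its speed limit or range.

### The arm

A 6-joint arm with a two-finger parallel gripper is mounted at the origin on the work surface. World frame = base frame: x ahead of the robot, y to its left, z up, the work surface at z = 0. Lengths are in mm, angles in degrees, forces in N, time in s.
With the tool pointing down it reaches from about 300 to 850 mm from the base axis. Payload 4.2 kg.
Tool frame: the origin (TCP) lies on the centre line of the jaws, within the pads' length; the fingertips stand 14 mm ahead of it and the grasp point (between the pads) lies 5 mm behind it (env.finger_overhang is the z of the fingertips in the tool frame, in mm); z points along the fingers, y is the line along which they close (so a half turn about z gives the same grasp; the last joint's range is limited). The gripper opens to 91 mm and grips with 3 to 60 N. Pads are 32 mm wide; open, the fingers measure 118 mm over their backs; the gripper's body (76 mm by 178 mm) begins 60 mm behind the grasp point.
Start: joints at [75.057, 18.312, 89.639, -0, 72.044, -1.146], TCP at [137.127, 558.425, 227.976] pointing down, gripper open.
Joint ranges: [-177.97, 177.97], [-48.28, 115.42], [12.27, 149.76], [-77.06, 257.06], [2.81, 150.46], [-146.56, 146.56]. Speed limits (degrees/s): [147.25, 147.25, 180, 180, 180, 180].

### API

Orientations are given as [roll, pitch, yaw] about the fixed x, y, z axes, in that order (R = Rz(yaw) Ry(pitch) Rx(roll)).
In Python, from workcell import sensors, viewer, env gives the robot as it stands. The module is installed in compiled form; this text tells all that it offers.
- The arm moves only by the tool step_arm, never from a script. Its argument "plan" is one flat list of numbers, 6 for each row, row after row: the shift along the tool's x, y, z in cm, then the turn, a rotation vector about the tool's x, y, z in rad. In form: [x, y, z, wx, wy, wz, x, y, z, wx, wy, wz, ...]. A call has 1 to 5 rows; each row shifts and turns the commanded pose from where the row before left it, along the tool's axes as they then stand; what a row does not reach is not made up. A row lasts 1/12 s, in which the tool goes at most 41.7 mm and 7.16 degrees, less where a joint would pass 70% of its speed; a pose out of reach is approached as far as the arm can. A call is refused whole if a number of a shift passes 4.17 or a number of a turn 0.125, either way. A call with a gripper value outside its range is refused whole. "hand" is the finger opening in cm, from 0 to 9.12, set as the call begins (left out, the last holds). The fingers move at their own pace and stop on an object; "newtons" is the grip in N (left out, the last holds). Time passes only in rows, so rows that do not move let the fingers close. It gives the time, the measured TCP pose, the force, the opening and the grip force at its end, in the units of the state.
- sensors.state(): the state, without advancing time (a new reading comes with each control period).
- viewer.grab_frame(name): name is "scene" or "top" or "wrist"; returns a dict with "img" (400x640x3 uint8, red, green, blue), "fx", "fy", "cx", "cy" (pixels), "k1" (the pictures are not rectified: a ray, as slopes to the right and down, at radius r is drawn at 1 + k1 r^2 times it, then the intrinsics apply), "position" and "attitude" of the camera in the world. Camera axes: x right, y down, z forward; pixel columns grow to the right and rows downward; lengths in mm; the calibration is good to about 2 mm. A picture is of the moment at which its call begins. There is no depth.
- env.job_done(): hands the job in; it is judged then, once.
Trained networks look in a picture, given as the dict that the camera call returned (one of the last four; its "shot" number tells which), for a name from the list of things; names that differ only in an ending like _2 or _b are one class to them, and where a whole thing is asked for, a point or a joint stands for the part that bears it (a point fixed in the world has none). Each returns a list of dicts, best first, with "score" (0 to 1); they miss things now and then, are a little off and sometimes report something else, mostly with a low value. They report only what shows in the picture. A call takes as long as a camera call. They do not tell look-alikes from the thing itself.
- viewer.boxes_of(name, picture): "location" ([column, row] in pixels, amid what is visible of it).
- viewer.pinpoint(name, picture): "location" ([column, row] in pixels: a listed point, or the origin of a listed thing).
The state is a dict: "time_s": time; "qpos": joint angles; "qvel": joint speeds; "effort": joint torques, N m; "ee_pos": TCP position; "ee_rot": TCP orientation; "force": force on the tool from outside, world axes, zero at the start; "torque": the same for the moment, N m; "gripper_width": finger opening in mm; "gripper_force": force on a finger pad.
Only numpy, scipy, OpenCV 4.12 (cv2) and the standard library are available. Lean on these libraries where they do the work, as an engineer would, in place of code of your own. Each camera call takes 0.05 s, during which the arm holds its last target. There are 200 camera calls.

## Working session

There is one attempt and no reset: what is moved stays moved. The work goes in short steps, Python scripts to look and compute and a tool call to move; the robot and the scene stay as the last step left them, time stands still between calls to the robot, and variables do not carry over. Pictures are saved under pics/ and viewed, at most 12 in all, crops included, and the job is handed in when it is done.

Besides the shell and the picture viewer there is one more tool, called after "Request:" in YAML: its name, and indented under it one key for each argument. step_arm: Moves the arm, as the interface text tells. Its arguments: {"type":"object","properties":{"plan":{"type":"array","items":{"type":"number"}},"hand":{"type":"number"},"newtons":{"type":"number"}},"required":["plan"]}

```bash
mkdir -p pics
cat > h.py <<'E'
import numpy as np, cv2
from scipy.spatial.transform import Rotation as R
from workcell import sensors, viewer, env
def ray(f,px):
    d=np.array([(px[0]-f["cx"])/f["fx"],(px[1]-f["cy"])/f["fy"]]);s=d.copy()
    for _ in range(20): s=d/(1+f["k1"]*(s@s))
    a=np.array(f["attitude"],float)
    M=a if a.shape==(3,3) else R.from_euler('xyz',a,degrees=True).as_matrix()
    return np.array(f["position"],float),M@np.array([s[0],s[1],1.])
def onz(f,px,z):
    p,d=ray(f,px); return p+d*(z-p[2])/d[2]
def save(f,n,crop=None,scale=1):
    im=f["img"][:,:,::-1]
    if crop: im=im[crop[1]:crop[3],crop[0]:crop[2]]
    cv2.imwrite("pics/"+n,cv2.resize(im,None,fx=scale,fy=scale,interpolation=cv2.INTER_CUBIC))
E
python3 - <<'E'
from h import *
Z=dict(pot_rim=80,shelf_plus=80,shelf_minus=80,plain_cover=80,holed_cover=80,keeper_hinge=100,keeper_pin=154,stop_post=114,jar=12,tin=12,station=0)
for c in("top","scene"):
    f=viewer.grab_frame(c);save(f,c+"0.png")
    print(c,f["position"],f["attitude"],f["k1"])
    for n,z in Z.items():
        try:
            for r in viewer.pinpoint(n,f)[:3]:
                print(n,round(r["score"],2),np.round(r["location"]),np.round(onz(f,r["location"],z)[:2]))
        except Exception as e: print(n,e)
s=sensors.state();print(s["ee_pos"],s["ee_rot"],s["time_s"],env.finger_overhang)
E
```

```text
top [ 354.18051755  180.61531766 1082.52698598] [-172.6477575     0.40968841  -90.19708404] -0.007208612299892046
pot_rim 0.74 [388. 184.] [527.  32.]
pot_rim 0.3 [346. 124.] [684. 133.]
shelf_minus 0.69 [447. 193.] [ 503. -116.]
shelf_minus 0.21 [334. 178.] [542. 167.]
plain_cover 0.89 [337. 179.] [539. 160.]
plain_cover 0.88 [173. 222.] [432. 570.]
plain_cover 0.83 [327. 264.] [326. 184.]
holed_cover 0.92 [449. 189.] [ 514. -123.]
keeper_hinge 0.61 [393. 145.] [621.  19.]
keeper_pin 0.78 [346. 122.] [665. 139.]
keeper_pin 0.6 [350. 225.] [418. 130.]
keeper_pin 0.48 [335. 179.] [527. 164.]
stop_post 0.9 [393. 223.] [424.  26.]
jar 0.53 [423. 156.] [614. -76.]
tin 0.44 [347. 228.] [420. 132.]
scene [1001.70764851  673.60869108  972.07537335] [-140.79139906    0.65894952  131.33486179] -0.06970827861016343
pot_rim 0.93 [269. 190.] [527.  26.]
shelf_plus 0.56 [302. 217.] [538. 170.]
shelf_minus 0.83 [241. 159.] [ 495. -133.]
plain_cover 0.9 [294. 219.] [556. 159.]
plain_cover 0.87 [354. 193.] [374. 225.]
plain_cover 0.83 [452. 296.] [473. 610.]
holed_cover 0.86 [238. 163.] [ 514. -128.]
keeper_hinge 0.66 [238. 204.] [631.  14.]
keeper_pin 0.71 [252. 224.] [675. 132.]
jar 0.51 [227. 202.] [610. -87.]
tin 0.52 [314. 206.] [446. 129.]
station 0.77 [270. 205.] [525.  18.]
[137.11445633 558.40446897 227.98058741] [ 1.79995702e+02 -1.41937814e-03  1.66204722e+02] 1.2 14.0
```

View images.

View pics/top0.png

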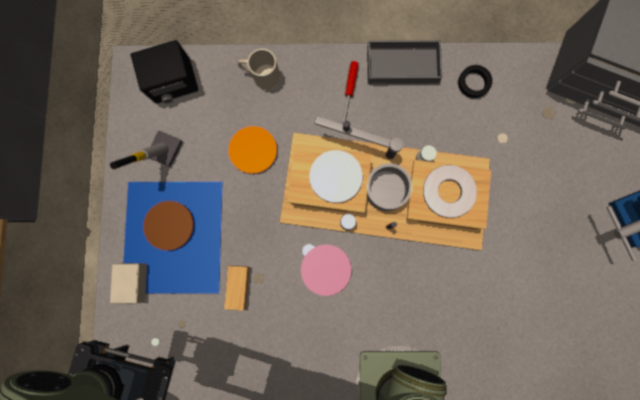

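View pics/scene0.png

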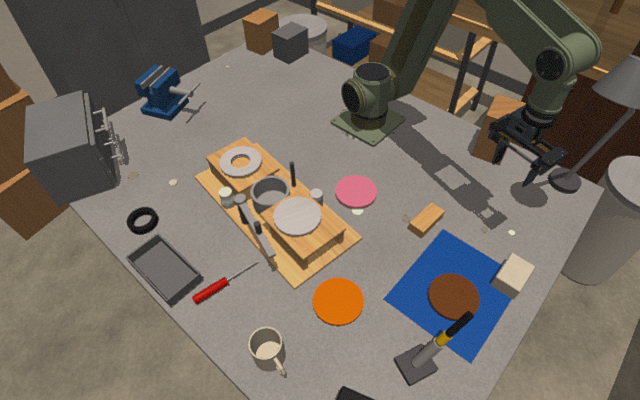

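Run:
```python
from h import *
f=viewer.grab_frame("top");save(f,"crop1.png",(280,100,520,260),3.3)
```

```text
(no output)
```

View pics/crop1.png

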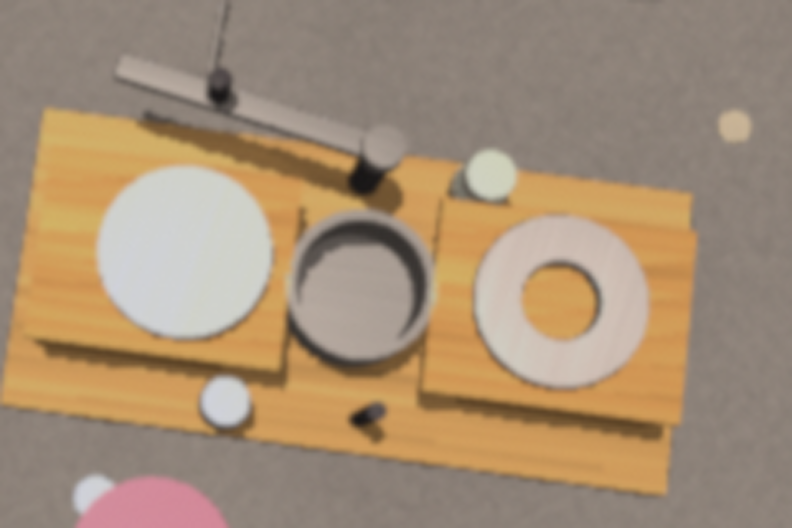

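Candidates in the top view are white (337,177), holed (450,191), orange (253,150), brown (168,226) and pink (326,270). The crop shows the white disc is unpierced and sits on the +y shelf, so that is my choice. The bar lies clear on the far side, with its pin at (346,122). The next move takes the arm behind the cover.

Request:
step_arm:
  plan: [-3.42,-1.38,0,0,0,0,-3.42,-1.38,0,0,0,0,-3.42,-1.38,0,0,0,0,-3.42,-1.38,0,0,0,0,-3.42,-1.38,0,0,0,0]
  hand: 8

```text
time_s: 1.67
ee_pos: [287.9, 449.5, 228.1]
ee_rot: [180.0, 0.0, 166.2]
force: [0.4, 0.2, 0.2]
gripper_width: 79.8
gripper_force: 0.0
```

Request:
step_arm:
  plan: [-3.42,-1.38,0,0,0,0,-3.42,-1.38,0,0,0,0,-3.42,-1.38,0,0,0,0,-3.42,-1.38,0,0,0,0,-3.42,-1.38,0,0,0,0]

```text
time_s: 2.08
ee_pos: [437.7, 341.6, 228.2]
ee_rot: [180.0, 0.0, 166.2]
force: [-0.3, 0.8, 0.0]
gripper_width: 80.2
gripper_force: 0.0
```

Request:
step_arm:
  plan: [-3.42,-1.38,0,0,0,0,-3.42,-1.38,0,0,0,0,-3.42,-1.38,0,0,0,0,-3.42,-1.38,0,0,0,0,0,0,0,0,0,0.12]

```text
time_s: 2.5
ee_pos: [561.1, 252.5, 227.4]
ee_rot: [-180.0, 0.2, 159.0]
force: [-0.3, 0.4, 0.5]
gripper_width: 80.1
gripper_force: 0.0
```

Request:
step_arm:
  plan: [0,0,0,0,0,0.12,0,0,0,0,0,0.12,0,0,0,0,0,0.12,0,0,0,0,0,0.12,0,0,0,0,0,0.12]

```text
time_s: 2.92
ee_pos: [556.1, 256.5, 227.9]
ee_rot: [-180.0, -0.0, 124.6]
force: [0.1, -0.4, -0.7]
gripper_width: 80.1
gripper_force: 0.0
```

Request:
step_arm:
  plan: [0,0,0,0,0,0.12,0,0,0,0,0,0.12,0,0,0,0,0,0.12,0,0,0,0,0,0.12,0,0,0,0,0,0.12]

```text
time_s: 3.33
ee_pos: [556.0, 256.6, 227.9]
ee_rot: [-180.0, -0.0, 90.2]
force: [-0.1, 0.6, -0.2]
gripper_width: 80.1
gripper_force: 0.0
```

Request:
step_arm:
  plan: [0,0,0,0,0,0.12,0,0,0,0,0,0,0,0,0,0,0,0]

```text
time_s: 3.58
ee_pos: [556.0, 256.6, 227.9]
ee_rot: [-180.0, -0.0, 83.9]
force: [-0.3, -0.0, -0.4]
gripper_width: 79.7
gripper_force: 0.0
```

Run:
```python
from h import *
s=sensors.state();print(s["ee_pos"],s["ee_rot"],s["time_s"],s["qpos"])
f=viewer.grab_frame("wrist");save(f,"w1.png")
print(f["position"],f["attitude"],f["k1"],f["fx"])
for n,z in dict(pot_rim=80,plain_cover=80,keeper_hinge=100,keeper_pin=154,stop_post=114,holed_cover=80).items():
    for r in viewer.pinpoint(n,f)[:2]:
        print(n,round(r["score"],2),np.round(r["location"]),np.round(onz(f,r["location"],z)[:2],1))
```

```text
[556.02223709 256.60857318 227.9159597 ] [-1.79994810e+02 -2.68105470e-03  8.38719847e+01] 3.5833 [2.36950797e+01 2.17069804e+01 8.44955454e+01 5.11003210e-03
 7.38006436e+01 2.98216691e+01]
[562.45980397 326.51807076 384.19701484] [ 1.65462845e+02  4.34219512e-02 -6.12175069e+00] -0.04360674455405777 286.9678477528099
plain_cover 0.9 [321. 270.] [540.8 159.6]
plain_cover 0.62 [375.  66.] [618.7 374.9]
```

View pics/w1.png

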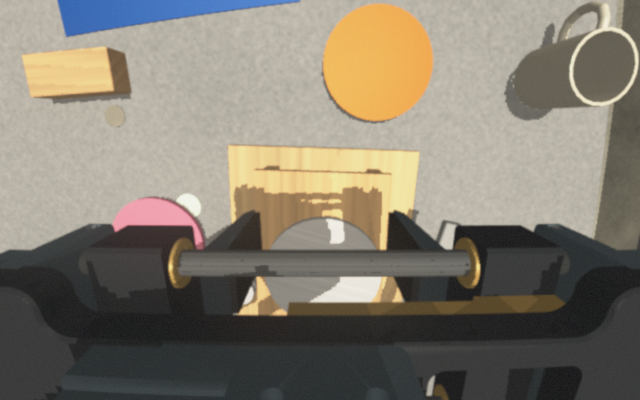

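The wrist view shows the cover between the fingers at (321,270), but the pot is hidden. I'll fit circles of known radius in the unobstructed first top and scene pictures instead.

```bash
cat > fit.py <<'E'
from h import *
from scipy.ndimage import map_coordinates
from scipy.optimize import minimize
def proj(f,P):
    a=np.array(f["attitude"],float);M=R.from_euler('xyz',a,degrees=True).as_matrix()
    c=(P-np.array(f["position"]))@M; s=c[:,:2]/c[:,2:]; s=s*(1+f["k1"]*(s**2).sum(1))[:,None]
    return s*[f["fx"],f["fy"]]+[f["cx"],f["cy"]]
def fit(f,img,x0,circ,rng=14,arc=(0,360),sig=1.0):
    g=cv2.GaussianBlur(img.astype(np.float32),(0,0),sig)
    gm=np.sqrt(sum(cv2.Sobel(g[:,:,c],cv2.CV_32F,*d)**2 for c in range(3) for d in((1,0),(0,1))))
    gm=np.minimum(gm,np.percentile(gm,98))
    t=np.radians(np.arange(*arc,3))
    def cost(p):
        s=0
        for r,z in circ:
            u=proj(f,np.c_[p[0]+r*np.cos(t),p[1]+r*np.sin(t),0*t+z])
            s-=map_coordinates(gm,[u[:,1],u[:,0]],order=1).mean()
        return s
    G=[(cost((x0[0]+a,x0[1]+b)),a,b) for a in np.arange(-rng,rng+1,2) for b in np.arange(-rng,rng+1,2)]
    _,a,b=min(G); r=minimize(cost,[x0[0]+a,x0[1]+b],method="Nelder-Mead",options=dict(initial_simplex=[[x0[0]+a,x0[1]+b],[x0[0]+a+2,x0[1]+b],[x0[0]+a,x0[1]+b+2]]))
    return np.round(r.x,1),round(-r.fun,1)
E
python3 - <<'E'
from fit import *
for c in("top","scene"):
    f=viewer.grab_frame(c); im=cv2.imread(f"pics/{c}0.png")[:,:,::-1]
    print(c,"cover",fit(f,im,(545,160),[(66,96)]),"pot",fit(f,im,(527,29),[(50,80),(58,80)]),
     "pot_in",fit(f,im,(527,29),[(50,80)]),"holed",fit(f,im,(514,-125),[(66,96),(30,96)]))
E
```

```text
top cover (array([545.4, 163. ]), np.float64(252.6)) pot (array([518.4,  30. ]), np.float64(383.6)) pot_in (array([517.9,  29.7]), np.float64(213.4)) holed (array([ 506.7, -119.8]), np.float64(445.2))
scene cover (array([547.1, 161.8]), np.float64(246.7)) pot (array([526.8,  29.6]), np.float64(451.9)) pot_in (array([526.3,  29.7]), np.float64(245.6)) holed (array([ 509.1, -119.9]), np.float64(517.5))
```

Run:
```python
from fit import *
f=viewer.grab_frame("top"); im=cv2.imread("pics/top0.png")
S=8; x0,y0=345,145
big=cv2.resize(im[y0:y0+75,x0:x0+90],None,fx=S,fy=S,interpolation=cv2.INTER_CUBIC)
t=np.radians(np.arange(0,360,2))
for (cx,cy),col in (((518.4,30),(0,0,255)),((525.5,29.6),(0,255,0))):
    for r in(50,58):
        u=(proj(f,np.c_[cx+r*np.cos(t),cy+r*np.sin(t),0*t+80])-[x0,y0]+.5)*S
        cv2.polylines(big,[u.astype(int)],True,col,1)
cv2.imwrite("pics/ov.png",big)
print(f["fx"])
```

```text
402.80839394054186
```

View pics/ov.png

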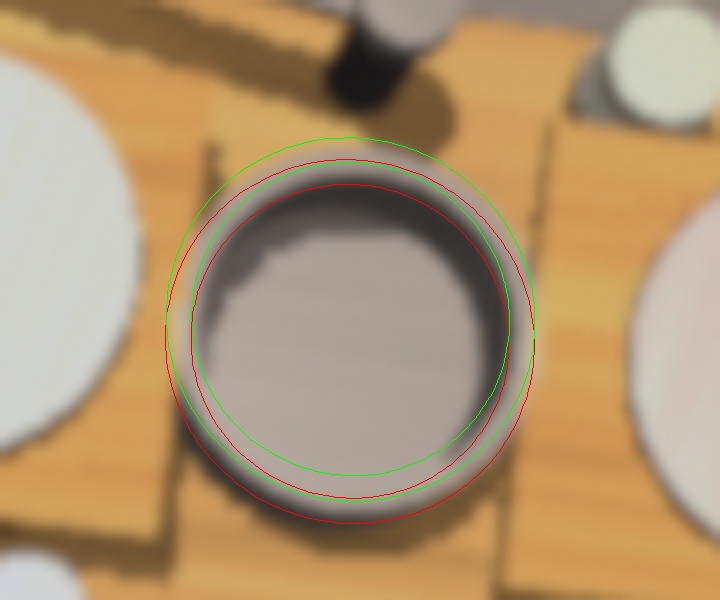

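The red fit is wrong and the green one is close, putting the pot at about (525, 29.5). Now I'll align along the cover-to-pot line and go down.

Request:
step_arm:
  plan: [0,0,0,0,0,0.05,0,0.5,3.5,0,0,0,0,0,3.5,0,0,0,0,0,3.5,0,0,0,0,0,2.5,0,0,0]

```text
time_s: 4.5
ee_pos: [559.7, 255.2, 95.1]
ee_rot: [-179.9, 0.1, 80.8]
force: [0.0, 0.5, -0.4]
gripper_width: 80.0
gripper_force: 0.0
```

Request:
step_arm:
  plan: [0,0,0,0,0,0,-0.6,0,0,0,0,0,-0.6,0,0,0,0,0,-0.4,0,0,0,0,0,-0.4,0,0,0,0,0]

```text
time_s: 4.92
ee_pos: [557.8, 235.5, 98.3]
ee_rot: [180.0, -0.0, 80.8]
force: [-0.7, 0.5, -0.2]
gripper_width: 80.3
gripper_force: 0.0
```

Request:
step_arm:
  plan: [-0.4,0,0,0,0,0,-0.4,0,0,0,0,0,-0.4,0,0,0,0,0,-0.4,0,0,0,0,0,-0.4,0,0,0,0,0]

```text
time_s: 5.33
ee_pos: [554.9, 216.4, 98.2]
ee_rot: [180.0, -0.1, 80.8]
force: [0.2, 2.6, 1.0]
gripper_width: 79.8
gripper_force: 1.2
```

Request:
step_arm:
  plan: [-0.5,0,0,0,0,0,-0.5,0,0,0,0,0,-0.5,0,0,0,0,0,-0.5,0,0,0,0,0,-0.5,0,0,0,0,0]

```text
time_s: 5.75
ee_pos: [550.7, 191.3, 98.1]
ee_rot: [180.0, -0.0, 80.8]
force: [0.6, 2.7, 0.8]
gripper_width: 79.9
gripper_force: 1.3
```

Request:
step_arm:
  plan: [-0.5,0,0,0,0,0,-0.5,0,0,0,0,0,-0.5,0,0,0,0,0,-0.5,0,0,0,0,0,-0.5,0,0,0,0,0]

```text
time_s: 6.17
ee_pos: [546.6, 166.5, 98.0]
ee_rot: [180.0, -0.0, 80.8]
force: [1.3, 2.7, 2.5]
gripper_width: 80.4
gripper_force: 1.4
```

Request:
step_arm:
  plan: [-0.5,0,0,0,0,0,-0.5,0,0,0,0,0,-0.5,0,0,0,0,0,-0.4,0,0,0,0,0,-0.3,0,0,0,0,0]

```text
time_s: 6.58
ee_pos: [543.0, 144.8, 98.0]
ee_rot: [-180.0, -0.0, 80.8]
force: [-0.0, 2.8, 2.4]
gripper_width: 80.3
gripper_force: 1.5
```

Run:
```python
from fit import *
s=sensors.state();print(s["ee_pos"],s["force"],s["time_s"])
for c in("top","scene"):
    f=viewer.grab_frame(c);save(f,c+"2.png")
    print(c,fit(f,f["img"],(530,68),[(66,96)],rng=10))
    if c=="top": a=f["img"][110:270,290:490]
    else: b=f["img"][110:270,180:380]
cv2.imwrite("pics/two.png",cv2.resize(np.hstack([a,b])[:,:,::-1],None,fx=2,fy=2,interpolation=cv2.INTER_CUBIC))
```

```text
[543.01957698 144.75213292  97.98096724] [-0.03385482  2.84798895  2.35309516] 6.5833
top (array([519.3,  61. ]), np.float64(85.0))
scene (array([537.4,  77.5]), np.float64(190.8))
```

View pics/two.png

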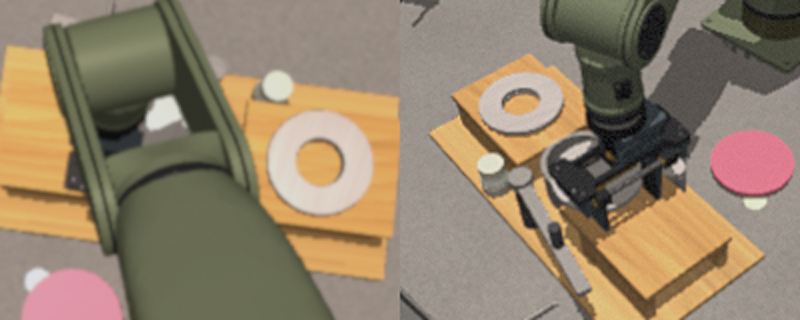

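The scene view shows the cover in the finger cradle, about 48 mm short of the mouth. I'll continue and slow down near the end.

Request:
step_arm:
  plan: [-0.4,0.02,0,0,0,0,-0.4,0.02,0,0,0,0,-0.4,0.02,0,0,0,0,-0.4,0.02,0,0,0,0,-0.4,0.01,0,0,0,0]

```text
time_s: 7.1
ee_pos: [540.7, 125.0, 97.9]
ee_rot: [-180.0, -0.0, 80.8]
force: [0.8, 3.0, 1.2]
gripper_width: 80.0
gripper_force: 1.4
```

Request:
step_arm:
  plan: [-0.4,0,0,0,0,0,-0.4,0,0,0,0,0,-0.3,0,0,0,0,0,-0.3,0,0,0,0,0,-0.3,0,0,0,0,0]

```text
time_s: 7.52
ee_pos: [538.1, 108.3, 98.0]
ee_rot: [180.0, -0.0, 80.8]
force: [0.3, 3.5, 2.5]
gripper_width: 79.8
gripper_force: 1.6
```

Request:
step_arm:
  plan: [-0.2,0,0,0,0,0,-0.2,0,0,0,0,0,-0.2,0,0,0,0,0,-0.1,0,0,0,0,0,0,0,0,0,0,0]

```text
time_s: 7.93
ee_pos: [536.7, 101.1, 97.9]
ee_rot: [-180.0, 0.1, 80.8]
force: [-0.5, -0.3, -0.8]
gripper_width: 80.0
gripper_force: 0.1
```

Request:
step_arm:
  plan: [-0.1,0,0,0,0,0,-0.1,0,0,0,0,0]

```text
time_s: 8.1
ee_pos: [536.1, 99.4, 97.4]
ee_rot: [-179.9, 0.0, 80.8]
force: [-0.0, 1.4, -0.3]
gripper_width: 80.4
gripper_force: 0.8
```

Run:
```python
from fit import *
s=sensors.state();print(s["ee_pos"],s["force"])
f=viewer.grab_frame("scene");save(f,"s3.png",(180,120,360,260),4)
for z in(88,96): print(z,fit(f,f["img"],(527,30),[(66,z)],rng=10))
```

```text
[536.09857605  99.41514505  97.44226524] [-0.03219615  1.4376664  -0.32603254]
88 (array([532.6,  36.1]), np.float64(170.8))
96 (array([524.8,  20.1]), np.float64(166.2))
```

View pics/s3.png

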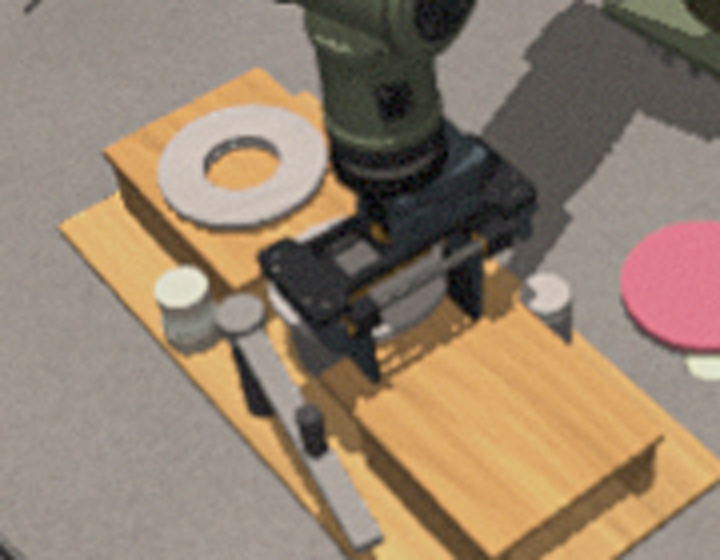

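Request:
step_arm:
  plan: [-0.1,0,0,0,0,0,-0.1,0,0,0,0,0,0,0,0,0,0,0]

```text
time_s: 8.4
ee_pos: [535.7, 97.4, 97.6]
ee_rot: [-179.9, 0.0, 80.8]
force: [-1.6, -0.1, -0.1]
gripper_width: 80.1
gripper_force: 0.7
```

Request:
step_arm:
  plan: [-0.1,0,0,0,0,0,-0.1,0,0,0,0,0]

```text
time_s: 8.57
ee_pos: [535.3, 95.9, 97.7]
ee_rot: [-179.9, -0.0, 80.8]
force: [-2.8, 3.0, -1.0]
gripper_width: 80.4
gripper_force: 1.7
```

Now there is a sideways force. I'll back off and lift clear to look.

Request:
step_arm:
  plan: [1.5,0,0,0,0,0,1.5,0,0,0,0,0,0,0,-3.5,0,0,0,2.0,0,-3.5,0,0,0,3.5,0,-3,0,0,0]

```text
time_s: 8.98
ee_pos: [549.8, 174.7, 197.6]
ee_rot: [179.8, 0.1, 80.7]
force: [1.9, -0.4, -0.1]
gripper_width: 79.8
gripper_force: 0.0
```

Request:
step_arm:
  plan: [4,0,-1,0,0,0,4,0,0,0,0,0,4,0,0,0,0,0,4,0,0,0,0,0,0,0,0,0,0,0]

```text
time_s: 9.4
ee_pos: [575.5, 340.9, 204.6]
ee_rot: [179.9, -0.2, 81.1]
force: [-0.1, 0.5, -0.8]
gripper_width: 80.0
gripper_force: 0.0
```

Run:
```python
from fit import *
s=sensors.state();print(s["ee_pos"],s["ee_rot"],s["time_s"])
ims=[]
for c,b in(("top",(330,110,450,240)),("scene",(200,140,320,270))):
    f=viewer.grab_frame(c)
    for z in(88,92,96): print(c,z,fit(f,f["img"],(527,30),[(66,z)],rng=12))
    for r in viewer.pinpoint("plain_cover",f)[:1]+viewer.pinpoint("keeper_pin",f)[:1]: print(r["score"],r["location"],onz(f,r["location"],72)[:2],onz(f,r["location"],154)[:2])
    ims.append(f["img"][b[1]:b[3],b[0]:b[2]])
cv2.imwrite("pics/s4.png",cv2.resize(np.hstack(ims)[:,:,::-1],None,fx=3.3,fy=3.3,interpolation=cv2.INTER_CUBIC))
```

```text
[575.52823833 340.90630123 204.62298853] [179.8772266   -0.24724228  81.12941132] 9.4
top 88 (array([526.2,  28.6]), np.float64(254.1))
top 92 (array([525.4,  29.3]), np.float64(253.8))
top 96 (array([524.7,  29.9]), np.float64(253.1))
0.79 [390.3, 188.2] [516.72407894  23.64878808] [503.53435495  36.38595948]
0.85 [344.0, 124.9] [683.42020214 139.56613198] [656.70379129 142.89710015]
scene 88 (array([524.1,  24.4]), np.float64(260.0))
scene 92 (array([525.7,  26.9]), np.float64(256.8))
scene 96 (array([527.5,  29.4]), np.float64(253.8))
0.86 [270.5, 190.3] [521.00097035  25.95080071] [564.79502225  84.95468925]
0.7 [253.1, 221.5] [633.4563522   72.69385647] [667.00532731 127.4392899 ]
```

View pics/s4.png

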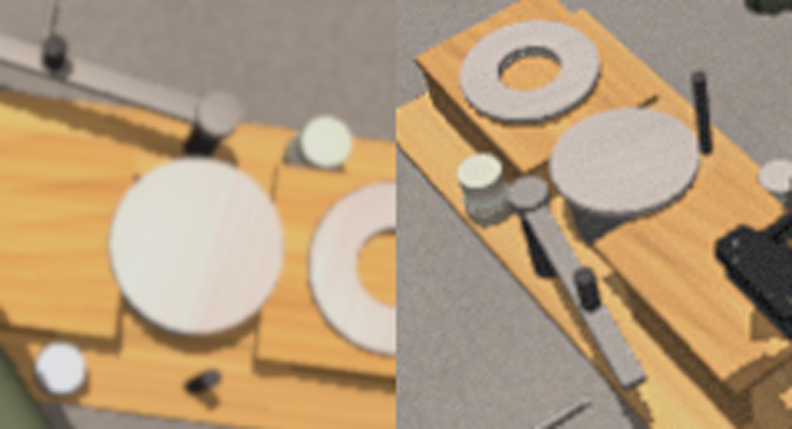

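Both views show the cover over the pot, but comparing the two cameras puts its top near z≈96, so it may not have dropped. I'll close the fingers and touch its top. The contact height will tell, and the touch can ease it in.

Request:
step_arm:
  plan: [-3.94,0,0,0,0,0,-3.94,0,0,0,0,0,-3.94,0,0,0,0,0,-3.94,0,0,0,0,0,-3.94,0,0,0,0,0]
  hand: 0

```text
time_s: 10.12
ee_pos: [542.2, 136.8, 205.5]
ee_rot: [180.0, 0.0, 80.8]
force: [1.9, -0.6, -0.6]
gripper_width: 49.4
gripper_force: 0.0
```

Request:
step_arm:
  plan: [-3.94,0,0,0,0,0,-3.94,0,0,0,0,0,-3.94,0,0,0,0,0,0,0,4,0,0,0,0,0,4,0,0,0]

```text
time_s: 10.53
ee_pos: [525.7, 19.6, 127.3]
ee_rot: [179.5, -0.1, 80.5]
force: [0.0, 0.1, -0.7]
gripper_width: 16.4
gripper_force: 0.0
```

Request:
step_arm:
  plan: [0,0,0.5,0,0,0,0,0,0,0,0,0,0,0,0,0,0,0]

```text
time_s: 10.78
ee_pos: [525.1, 22.9, 121.4]
ee_rot: [179.9, -0.0, 80.8]
force: [0.8, 0.3, 0.1]
gripper_width: 0.9
gripper_force: 0.0
```

Request:
step_arm:
  plan: [0,0,0.3,0,0,0,0,0,0.3,0,0,0,0,0,0,0,0,0]

```text
time_s: 11.03
ee_pos: [524.9, 23.5, 114.9]
ee_rot: [179.9, -0.0, 80.9]
force: [-0.4, -0.4, -0.7]
gripper_width: 0.3
gripper_force: 0.0
```

Request:
step_arm:
  plan: [0.6,0,0.2,0,0,0,0,0,0.2,0,0,0,0,0,0,0,0,0]

```text
time_s: 11.28
ee_pos: [525.2, 29.6, 109.9]
ee_rot: [-180.0, -0.0, 80.9]
force: [-1.3, -1.1, 0.4]
gripper_width: 0.5
gripper_force: 0.0
```

Request:
step_arm:
  plan: [0,0,0.1,0,0,0,0,0,0,0,0,0]

```text
time_s: 11.45
ee_pos: [525.2, 29.1, 108.9]
ee_rot: [-180.0, 0.0, 80.8]
force: [-0.2, 0.1, -0.3]
gripper_width: 0.4
gripper_force: 0.0
```

Request:
step_arm:
  plan: [0,0,0.1,0,0,0,0,0,0,0,0,0]

```text
time_s: 11.62
ee_pos: [525.4, 29.1, 108.1]
ee_rot: [180.0, -0.0, 80.8]
force: [-0.3, -0.4, 1.2]
gripper_width: 0.5
gripper_force: 0.6
```

Request:
step_arm:
  plan: [0,0,0.1,0,0,0,0,0,0,0,0,0]

```text
time_s: 11.78
ee_pos: [525.4, 29.1, 107.6]
ee_rot: [180.0, -0.0, 80.8]
force: [-0.8, -0.7, 4.1]
gripper_width: 0.5
gripper_force: 2.0
```

Contact came at a tip height of 94 mm, so the cover is still hung up (seated would be 88). The side force suggests it needs to go toward −x, so I'll press lightly and drag that way.

Request:
step_arm:
  plan: [0,0,0.1,0,0,0,0,-0.1,0,0,0,0,0,-0.1,0,0,0,0]

```text
time_s: 12.03
ee_pos: [524.8, 29.0, 107.3]
ee_rot: [179.8, -0.0, 80.8]
force: [1.6, -2.1, 4.5]
gripper_width: 0.3
gripper_force: 2.3
```

Request:
step_arm:
  plan: [0,-0.1,0,0,0,0,0,-0.1,0,0,0,0]

```text
time_s: 12.2
ee_pos: [521.2, 29.6, 106.0]
ee_rot: [-180.0, -0.0, 80.8]
force: [0.7, 0.3, -0.3]
gripper_width: 0.7
gripper_force: 0.0
```

Request:
step_arm:
  plan: [0,0.2,0.2,0,0,0,0,0,0,0,0,0]

```text
time_s: 12.37
ee_pos: [523.1, 29.3, 103.4]
ee_rot: [-179.9, 0.0, 80.8]
force: [0.3, -1.1, -0.4]
gripper_width: 0.2
gripper_force: 0.0
```

Request:
step_arm:
  plan: [0,0,0.2,0,0,0,0,0,0,0,0,0]

```text
time_s: 12.53
ee_pos: [523.4, 29.4, 102.3]
ee_rot: [-180.0, -0.0, 80.8]
force: [-1.0, -0.8, 3.7]
gripper_width: 0.3
gripper_force: 2.0
```

Request:
step_arm:
  plan: [0,0,0.1,0,0,0,0,0,0,0,0,0]

```text
time_s: 12.7
ee_pos: [523.4, 29.4, 102.3]
ee_rot: [180.0, -0.0, 80.8]
force: [-3.2, -0.3, 10.0]
gripper_width: 0.5
gripper_force: 5.2
```

The cover is seated: firm contact at a tip height of 88 mm. Next is the keeper. I'll lift, move over the pin at about (665,138), and turn so the jaws straddle it.

Request:
step_arm:
  plan: [0,0,-2,0,0,0,0,0,-4,0,0,0,0,0,-4,0,0,0,2.6,2.45,0,0,0,0,2.6,2.45,0,0,0,0]

```text
time_s: 13.12
ee_pos: [581.4, 72.8, 204.6]
ee_rot: [179.6, -0.1, 80.7]
force: [0.4, -0.3, -0.7]
gripper_width: 0.5
gripper_force: 0.0
```

Request:
step_arm:
  plan: [2.6,2.45,0,0,0,0,2.6,2.45,0,0,0,0,2.6,2.45,0,0,0,0,0,0,0,0,0,-0.118,0,0,0,0,0,-0.118]
  hand: 4.5
  newtons: 4

```text
time_s: 13.53
ee_pos: [666.0, 139.7, 199.0]
ee_rot: [-179.9, 0.0, 94.8]
force: [0.5, 0.7, 0.3]
gripper_width: 30.9
gripper_force: 0.0
```

Request:
step_arm:
  plan: [0,0,0,0,0,-0.118,0,0,0,0,0,-0.118,0,0,0,0,0,-0.118,0,0,0,0,0,-0.118,0,0,0,0,0,0]

```text
time_s: 13.95
ee_pos: [664.8, 138.2, 200.3]
ee_rot: [-179.9, -0.0, 121.5]
force: [1.3, 0.4, 0.6]
gripper_width: 45.3
gripper_force: 0.0
```

Run:
```python
from fit import *
s=sensors.state();print(s["ee_pos"],s["ee_rot"],s["time_s"])
ims=[]
for c in("scene","wrist"):
    f=viewer.grab_frame(c); save(f,c+"5.png")
    for r in viewer.pinpoint("keeper_pin",f)[:2]: print(c,r["score"],r["location"],onz(f,r["location"],154)[:2])
    print(proj(f,np.array([s["ee_pos"]+np.array([0,0,-14.])])))
    ims.append(f["img"][100:300,160:360] if c=="scene" else f["img"][160:360,220:420])
cv2.imwrite("pics/s5.png",cv2.resize(np.hstack(ims)[:,:,::-1],None,fx=2,fy=2,interpolation=cv2.INTER_CUBIC))
```

```text
[664.76746361 138.18658195 200.27163771] [-1.79933685e+02 -3.02680780e-02  1.21510614e+02] 13.95
scene 0.68 [256.0, 224.6] [668.80020022 140.26639745]
scene 0.61 [226.6, 202.9] [671.67216357  28.47965996]
[[254.77526937 215.41217958]]
wrist 0.65 [316.5, 217.6] [658.22863241 136.27414656]
[[325.55677493 236.56813571]]
```

View pics/s5.png

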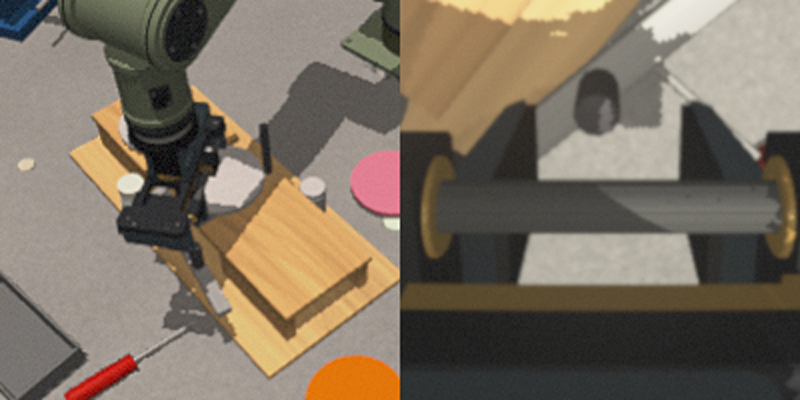

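The wrist view shows the pin at (319,210), between the open fingers. I'll go down and cage it.

Request:
step_arm:
  plan: [0,-0.3,2.5,0,0,0,0,0,2.5,0,0,0,0,0,1.7,0,0,0,0,0,0,0,0,0]

```text
time_s: 14.48
ee_pos: [659.8, 136.1, 129.7]
ee_rot: [-179.6, -0.2, 121.3]
force: [-1.0, 0.1, -0.4]
gripper_width: 45.2
gripper_force: 0.0
```

Request:
step_arm:
  plan: [0,0,0,0,0,0,0,0,0,0,0,0,0,0,0,0,0,0,0,0,0,0,0,0,0,0,0,0,0,0]
  hand: 2.3

```text
time_s: 14.9
ee_pos: [663.0, 136.8, 135.3]
ee_rot: [179.9, 0.0, 121.4]
force: [0.5, -0.6, -0.3]
gripper_width: 23.3
gripper_force: 0.0
```

Run:
```python
from fit import *
s=sensors.state();p=np.array(s["ee_pos"]);print(p,s["ee_rot"],s["time_s"],s["gripper_width"])
h=np.array([620.7,16.9]);yaw=np.radians(s["ee_rot"][2]);X=np.array([np.cos(yaw),np.sin(yaw)]);Y=np.array([np.sin(yaw),-np.cos(yaw)])
c=p[:2].copy()
for a in range(64,-14,-6) : pass
a0=np.degrees(np.arctan2(*(p[:2]-h)[::-1]));print("a0",a0,np.linalg.norm(p[:2]-h))
for a in np.arange(np.ceil(a0/4)*4+4,181,4):
    t=h+130*np.array([np.cos(np.radians(a)),np.sin(np.radians(a))]); d=(t-c)/10; c=t
    print(a,round(d@X,2),round(d@Y,2))
```

```text
[662.96370743 136.75475989 135.29407193] [1.79882612e+02 3.97173998e-02 1.21388858e+02] 14.9 23.315660037671844
a0 70.57610855344346 127.08809713492109
76.0 1.1 -0.6
80.0 0.62 -0.66
84.0 0.58 -0.7
88.0 0.53 -0.74
92.0 0.47 -0.77
96.0 0.42 -0.81
100.0 0.36 -0.83
104.0 0.3 -0.86
108.0 0.24 -0.87
112.0 0.18 -0.89
116.0 0.12 -0.9
120.0 0.05 -0.91
124.0 -0.01 -0.91
128.0 -0.07 -0.9
132.0 -0.14 -0.9
136.0 -0.2 -0.89
140.0 -0.26 -0.87
144.0 -0.32 -0.85
148.0 -0.38 -0.82
152.0 -0.43 -0.8
156.0 -0.49 -0.76
160.0 -0.54 -0.73
164.0 -0.59 -0.69
168.0 -0.64 -0.65
172.0 -0.68 -0.6
176.0 -0.72 -0.55
180.0 -0.76 -0.5
```

Request:
step_arm:
  plan: [0.55,-0.3,0,0,0,0,0.55,-0.3,0,0,0,0,0.62,-0.66,0,0,0,0,0.58,-0.7,0,0,0,0,0.53,-0.74,0,0,0,0]

```text
time_s: 15.32
ee_pos: [624.1, 148.5, 134.4]
ee_rot: [179.8, -0.1, 121.4]
force: [1.1, 2.8, 0.7]
gripper_width: 22.8
gripper_force: 1.4
```

Request:
step_arm:
  plan: [0.47,-0.77,0,0,0,0,0.42,-0.81,0,0,0,0,0.36,-0.83,0,0,0,0,0.3,-0.86,0,0,0,0,0.24,-0.87,0,0,0,0]

```text
time_s: 15.73
ee_pos: [578.7, 140.0, 134.1]
ee_rot: [-180.0, 0.0, 121.4]
force: [1.5, 1.8, 1.2]
gripper_width: 22.8
gripper_force: 0.8
```

Request:
step_arm:
  plan: [0.18,-0.89,0,0,0,0,0.12,-0.9,0,0,0,0,0.05,-0.91,0,0,0,0,-0.01,-0.91,0,0,0,0,-0.07,-0.9,0,0,0,0]

```text
time_s: 16.15
ee_pos: [539.1, 118.5, 134.0]
ee_rot: [-180.0, 0.0, 121.4]
force: [0.3, 2.2, -0.3]
gripper_width: 22.7
gripper_force: 0.6
```

Request:
step_arm:
  plan: [-0.14,-0.9,0,0,0,0,-0.2,-0.89,0,0,0,0,-0.26,-0.87,0,0,0,0,-0.32,-0.85,0,0,0,0,-0.38,-0.82,0,0,0,0]

```text
time_s: 16.57
ee_pos: [509.2, 84.8, 134.1]
ee_rot: [-180.0, -0.0, 121.4]
force: [0.3, 1.3, 0.2]
gripper_width: 23.3
gripper_force: 0.5
```

Run:
```python
from fit import *
s=sensors.state();print(s["ee_pos"],s["force"],s["time_s"])
f=viewer.grab_frame("scene"); save(f,"s6.png",(160,110,340,250),4)
for r in viewer.pinpoint("keeper_pin",f)[:2]: print(r["score"],r["location"],onz(f,r["location"],154)[:2])
```

```text
[509.24453848  84.78657413 134.06352802] [0.28819176 1.26428913 0.19774717] 16.5667
0.8 [283.0, 178.5] [511.96992319  79.87356142]
0.33 [314.1, 205.1] [525.92855489 208.76613746]
```

View pics/s6.png

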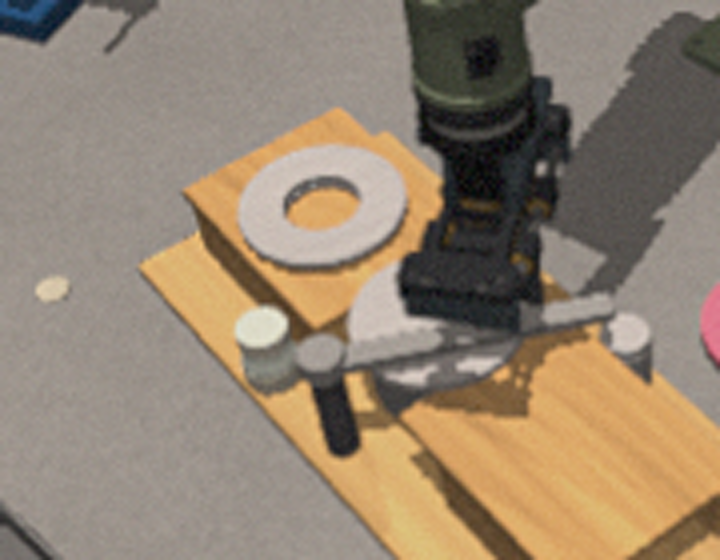

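The bar is following, with its pin at about (283,178). I'll continue to the stop, slowing at the end.

Request:
step_arm:
  plan: [-0.43,-0.8,0,0,0,0,-0.49,-0.76,0,0,0,0,-0.54,-0.73,0,0,0,0,-0.59,-0.69,0,0,0,0,-0.3,-0.33,0,0,0,0]

```text
time_s: 17.08
ee_pos: [493.3, 47.0, 134.0]
ee_rot: [-180.0, -0.0, 121.4]
force: [-0.3, 0.2, -0.3]
gripper_width: 23.2
gripper_force: 0.4
```

Request:
step_arm:
  plan: [-0.33,-0.31,0,0,0,0,-0.34,-0.3,0,0,0,0,0,0,0,0,0,0]

```text
time_s: 17.33
ee_pos: [492.0, 38.5, 134.0]
ee_rot: [-180.0, 0.0, 121.4]
force: [-0.1, -0.8, 0.1]
gripper_width: 23.1
gripper_force: 0.0
```

Request:
step_arm:
  plan: [-0.2,-0.2,0,0,0,0,-0.2,-0.2,0,0,0,0,0,0,0,0,0,0]

```text
time_s: 17.58
ee_pos: [490.8, 33.6, 134.1]
ee_rot: [-180.0, 0.0, 121.4]
force: [-0.4, -0.6, 0.4]
gripper_width: 23.5
gripper_force: 0.0
```

Request:
step_arm:
  plan: [-0.2,-0.2,0,0,0,0,-0.2,-0.2,0,0,0,0]

```text
time_s: 17.75
ee_pos: [489.7, 28.4, 134.1]
ee_rot: [180.0, 0.0, 121.4]
force: [0.7, -0.4, -1.0]
gripper_width: 23.0
gripper_force: 0.7
```

Request:
step_arm:
  plan: [-0.2,-0.2,0,0,0,0]

```text
time_s: 17.83
ee_pos: [489.9, 26.8, 134.2]
ee_rot: [179.8, -0.1, 121.3]
force: [4.7, 8.6, -1.6]
gripper_width: 23.6
gripper_force: 4.0
```

The force rose, so the bar is at its stop. I'll ease off, open, lift and check.

Request:
step_arm:
  plan: [0.2,0.2,0,0,0,0,0,0,0,0,0,0,0,0,0,0,0,0]
  hand: 4

```text
time_s: 18.08
ee_pos: [489.1, 28.2, 133.9]
ee_rot: [-179.9, -0.0, 121.4]
force: [0.5, 1.0, 0.0]
gripper_width: 38.9
gripper_force: 0.0
```

Request:
step_arm:
  plan: [0,0,-2,0,0,0,0,0,-4,0,0,0,0,0,-4,0,0,0,3,3,0,0,0,0,3,3,0,0,0,0]

```text
time_s: 18.5
ee_pos: [510.5, 108.8, 237.3]
ee_rot: [179.7, 0.2, 121.1]
force: [0.3, 0.5, -0.8]
gripper_width: 40.0
gripper_force: 0.0
```

Request:
step_arm:
  plan: [3,3,0,0,0,0,3,3,0,0,0,0,3,3,0,0,0,0,3,3,0,0,0,0,0,0,0,0,0,0]

```text
time_s: 18.92
ee_pos: [549.2, 277.9, 233.0]
ee_rot: [179.9, -0.1, 121.7]
force: [1.6, -0.8, 0.5]
gripper_width: 40.1
gripper_force: 0.0
```

Run:
```python
from fit import *
s=sensors.state();print(s["ee_pos"],s["force"],s["time_s"])
ims=[]
for c,b in(("top",(320,110,450,250)),("scene",(190,130,320,270))):
    f=viewer.grab_frame(c); ims.append(f["img"][b[1]:b[3],b[0]:b[2]])
    for r in viewer.pinpoint("keeper_pin",f)[:1]: print(r["score"],onz(f,r["location"],154)[:2])
    print(c,[fit(f,f["img"],(525,30),[(66,z)],rng=10)[0] for z in(88,96)],"holed",fit(f,f["img"],(508,-120),[(66,96),(30,96)],rng=10)[0])
cv2.imwrite("pics/s7.png",cv2.resize(np.hstack(ims)[:,:,::-1],None,fx=3,fy=3,interpolation=cv2.INTER_CUBIC))
```

```text
[549.19342744 277.88486919 232.99499505] [ 1.56270829 -0.77231085  0.46934365] 18.9167
0.6 [487.28631582  37.47276643]
top [array([524.6,  29.2]), array([523. ,  30.5])] holed [ 506.6 -119.7]
0.73 [499.11590506  23.51079195]
scene [array([526.8,  27.8]), array([531. ,  33.3])] holed [ 509.1 -119.9]
```

View pics/s7.png

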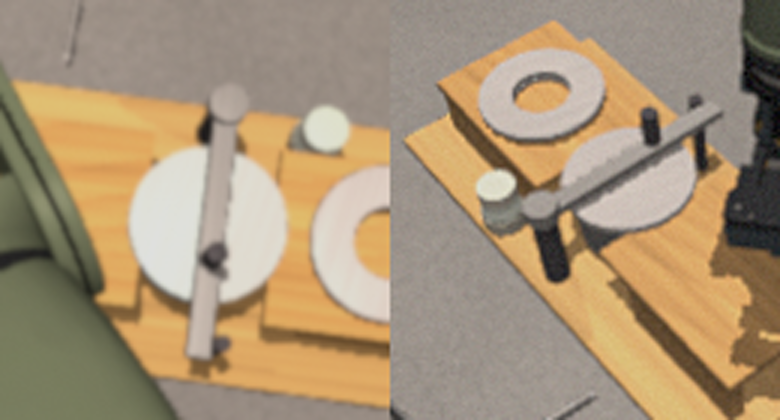

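Both views show the bar across the cover and against the stop post. The stereo fit now agrees with z=88, so the cover is seated. The other items are where they were.

```bash
python3 -c "
from workcell import env
print(env.job_done())"
```

```text
the job is handed in; nothing more can be done
None
```

The plain cover is seated in the pot mouth and the keeper bar is closed against its stop; I handed the job in at about 19 s, and the interface returned no verdict.

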